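Roll the rolling pin to the middle of the slab board

ROBOT

A 6-joint arm with a two-finger parallel gripper is mounted at the origin on the work surface. World frame = base frame: x ahead of the robot, y to its left, z up, the work surface at z = 0. Lengths are in mm, angles in rad, forces in N, time in s.
With the tool pointing down it reaches from about 300 to 850 mm from the base axis. Payload 5.4 kg.
Tool frame: the origin (TCP) lies midway between the tips of the shut fingers; the grasp point (between the pads) lies manip.grip_depth behind it (manip.grip_depth is the distance from the TCP to the grasp point, in mm); z points along the fingers, y is the line along which they close (so a half turn about z gives the same grasp; the last joint's range is limited). The gripper opens to 85 mm and grips with 20 to 120 N. Pads are 22 mm wide; open, the fingers measure 114 mm over their backs; the gripper's body (76 mm by 85 mm) begins 54 mm behind the grasp point. The pads swing forward as they close: fully open they stand 13 mm farther back than shut.
Start: joints at [-1.513, 0.158, 1.597, -0, 1.386, -0.21], TCP at [152.128, -554.494, 231.299] pointing down, gripper open.
Joint ranges: [-2.91, 2.91], [-0.94, 2.29], [0.18, 2.7], [-1.29, 4.43], [0.17, 2.64], [-3, 3]. Speed limits (rad/s): [2.57, 2.57, 3.14, 3.14, 3.14, 3.14].

INTERFACE

Orientations are given as a unit quaternion [x, y, z, w].
In Python, from cell import manip gives the robot as it stands.
- The arm moves only by the shell command python3 -m jog 'ROWS' [FORCE]. ROWS is JSON, a list of rows, each a list of 7 numbers: the shift along the world's x, y, z in mm, then the turn, a rotation vector about the world's x, y, z in rad, then the opening, from 0 (shut) to 1 (fully open). In form: [[dx, dy, dz, ax, ay, az, gripper], ...]. A call has 1 to 10 rows; each row shifts and turns the commanded pose from where the row before left it; what a row does not reach is not made up. A row lasts 1/8 s, in which the tool goes at most 62.5 mm and 10.7 degrees, less where a joint would pass 70% of its speed; a pose out of reach is approached as far as the arm can. A call is refused whole if a number of a shift passes 62.5 or a number of a turn 0.188, either way. A call with a gripper value outside its range is refused whole. The fingers move at their own pace and stop on an object; FORCE is the grip in N (left out, the last holds). Time passes only in rows, so rows that do not move let the fingers close. It gives the time, the measured TCP pose, the force, the opening and the grip force at its end, in the units of the state.
- manip.observe(): the state, without advancing time (a new reading comes with each control period).
- manip.capture(name): name is "scene" or "side" or "wrist"; returns a dict with "pixels" (384x512x3 uint8, red, green, blue), "fx", "fy", "cx", "cy" (pixels), "pose" (4x4, takes a point from camera to world coordinates). Camera axes: x right, y down, z forward; pixel columns grow to the right and rows downward; lengths in mm; the calibration is good to about 2 mm. The wrist camera is an equidistant fisheye: a pixel r from the principal point sees the ray r / f radians off the axis. A picture is of the moment at which its call begins. There is no depth.
- manip.sign_off(): hands the job in; it is judged then, once.
The state is a dict: "clock": time; "q": joint angles; "joint_vel": joint speeds; "effort": joint torques, N m; "tool_pos": TCP position; "tool_rot": TCP orientation; "ft_force": force on the tool from outside, world axes, zero at the start; "wrist_torque": the same for the moment, N m; "opening": finger opening in mm; "gripper_force": force on a finger pad.
Only numpy, scipy, OpenCV 4.12 (cv2) and the standard library are available. Lean on these libraries where they do the work, as an engineer would, in place of code of your own. Each camera call takes 0.05 s, during which the arm holds its last target. There are 200 camera calls.

TASK

Get the slab board ready for the next slab, which is rolled from its middle outwards: with the fingertips on top of the big wooden rolling pin, roll it along the two gauge strips and stop it at the middle of the board, so that seen from above each handle lies in the gap between its two little pegs. Push only on the top of the pin, not from behind it, do not pick the pin up or lift it off the strips, let go and leave it lying still there. Do not disturb the small pot and the other things on the board and around it.

Things in the scene. Friction and masses are not known exactly. Their poses are not given: they have to be found in the camera images.
- board: Fixed plywood slab board flat on the table, 420 (x) x 420 (y) x 12 mm. Origin: centre of its underside; x runs along two gauge strips (400 x 32 x 8 mm thick, at board y = +105 and -105 mm, tops 20 mm above the table), roughly to the robot's right; y runs across them, roughly away from the robot. The middle line for the pin is board x = 0.
- gap_far (a point): Point midway between the two little upright pegs on the board's far (+y) side, 24 mm above the table, at board x = 0, y = +175 mm. The pegs are 12 mm thick, tops 24 mm above the table, 28 mm either side of this point along board x: a 44 mm gap. They are too low to touch the pin.
- gap_near (a point): Point midway between the two little upright pegs on the board's near (-y) side, 24 mm above the table, at board x = 0, y = -175 mm. The pegs are 12 mm thick, tops 24 mm above the table, 28 mm either side of this point along board x: a 44 mm gap. They are too low to touch the pin.
- pin: Wooden rolling pin, 0.5 to 0.85 kg, lying across both strips, rolls along board x. Barrel 66 mm thick, 260 mm long; handles 24 mm thick, 78 mm long. Origin: mid-length on its axis, 53 mm above the table (barrel's top at 86 mm); y is its length, x and z turn. Starts 83-125 mm left or right of the middle. A fingertip rolling it without slip moves twice as far as the pin; let go, it stops soon.
- handle_far (a point): Point on the pin's axis in the handle on its +y side (farther from the robot), 175 mm from the pin's middle.
- handle_near (a point): Point on the pin's axis in the handle on its -y side (nearer the robot), 175 mm from the pin's middle.
- pot: Small loose terracotta pot, 70 mm across the rim, 38 mm high, standing on the board between the strips on the other side of the board's middle from the pin, 83 to 125 mm from the middle: leave it alone. Origin: centre of its underside.
- rib: Loose wooden potter's rib, flat, 28 x 90 x 6 mm, lying between the strips near the board's right edge: leave it alone. Origin: centre of its underside.
- knife: Loose wooden modelling knife, 155 mm long, 8 mm thick, lying between the strips near the board's left edge: leave it alone. Origin: underside of its handle's middle.
- mug: Loose white mug, 80 mm wide, 90 mm high, standing left of the board: leave it alone. Origin: centre of its underside.
- jar: Loose white jar with a dark lid, 72 mm wide, 90 mm high, standing left of the board: leave it alone. Origin: centre of its underside.
- weight: Loose steel cylinder, 60 mm wide, 50 mm high, standing right of the board: leave it alone. Origin: centre of its underside.
- bisque: Loose pale bowl, 140 mm wide, 60 mm high, standing right of the board: leave it alone. Origin: centre of its underside.

How it is judged:
By the outcome, as a careful person would: the job done as asked, in the order asked, and still so for the second after the job is handed in, with the robot touching nothing.
It also fails if it takes over 51 s, if anything falls off the work surface, if the arm or the gripper's body presses on something with over 40 N, if the wrist force passes 120 N, or if a joint passes its speed limit or range.

## Working session

There is one attempt and no reset: what is moved stays moved. The work goes in short steps, Python scripts to look and compute and a shell command to move; the robot and the scene stay as the last step left them, time stands still between calls to the robot, and variables do not carry over. Pictures are saved under pics/ and viewed, at most 10 in all, crops included, and the job is handed in when it is done.

```bash
ls; mkdir -p pics; python3 - <<'E'
from cell import manip
import cv2,numpy as np
o=manip.observe();print(o['clock'],o['tool_pos'],o['tool_rot'],o['opening'],manip.grip_depth)
for n in("scene","side"):
    c=manip.capture(n);print(n,c['fx'],c['fy'],c['cx'],c['cy'],np.round(c['pose'],3).tolist())
    cv2.imwrite(f'pics/{n}0.png',c['pixels'][:,:,::-1]);np.savez(f'{n}0.npz',**c)
E
```

```text
pics
0.0 [ 152.08858846 -553.89954745  230.30274033] [ 9.91048437e-01  1.33499417e-01  7.50504396e-05 -9.46533022e-04] 85.56877679640378 18.700000000000003
scene 400.99319128944643 400.99319128944643 255.33663406964126 189.27754828271708 [[0.019, 0.632, -0.775, 1507.52], [1.0, -0.02, 0.008, -49.579], [-0.011, -0.774, -0.632, 833.264], [0.0, 0.0, 0.0, 1.0]]
side 456.0570434268578 456.0570434268578 245.79790138834957 190.2972488408085 [[-0.894, -0.291, 0.34, 111.062], [-0.447, 0.55, -0.705, 916.922], [0.018, -0.783, -0.622, 920.076], [0.0, 0.0, 0.0, 1.0]]
```

View pics/scene0.png

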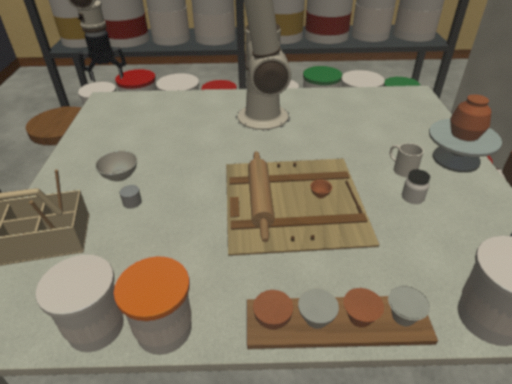

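View pics/side0.png

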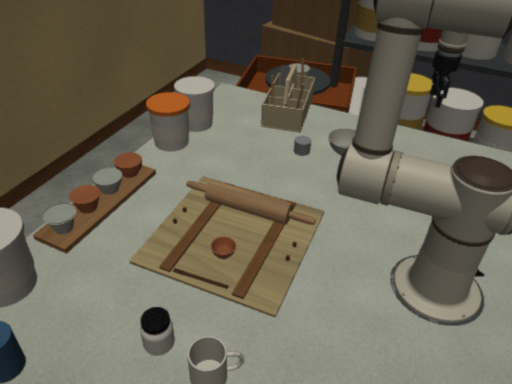

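The scene view shows the board with corners near (226,163), (337,160), (373,244) and (230,250). The pin runs (257,157)–(265,235), on the robot's right. The pegs are near (279,165), (295,165), (292,239) and (312,238), and the pot is at (320,187). I'll measure the pegs, corners and handles next.

```bash
cat > h.py <<'E'
import numpy as np,cv2
def ray(c,uv,z):
    d=np.array([(uv[0]-c['cx'])/c['fx'],(uv[1]-c['cy'])/c['fy'],1]);d=c['pose'][:3,:3]@d;o=c['pose'][:3,3]
    return o+d*(z-o[2])/d[2]
def proj(c,p):
    q=c['pose'][:3,:3].T@(np.array(p)-c['pose'][:3,3]);return np.array([c['fx']*q[0]/q[2]+c['cx'],c['fy']*q[1]/q[2]+c['cy']])
E
python3 - <<'E'
from h import *
roi={'scene':(205,145,190,115),'side':(125,165,215,145)}
for n in roi:
    c=dict(np.load(n+'0.npz'));x,y,w,h=roi[n];im=c['pixels'][y:y+h,x:x+w]
    cv2.imwrite(f'pics/{n}1.png',cv2.resize(im[:,:,::-1],None,fx=3.7,fy=3.7,interpolation=cv2.INTER_CUBIC))
    hsv=cv2.cvtColor(im,cv2.COLOR_RGB2HSV)
    m=(hsv[...,2]<75).astype(np.uint8)
    k,_,st,ce=cv2.connectedComponentsWithStats(m)
    print(n)
    for i in range(1,k):
        if 3<=st[i,4]<60:
            uv=ce[i]+[x,y];print(st[i,4],uv.round(1),ray(c,uv,20).round(1))
    b=(hsv[...,1]>75).astype(np.uint8)
    ct=max(cv2.findContours(b,0,2)[0],key=cv2.contourArea)
    q=cv2.approxPolyDP(cv2.convexHull(ct),6,True)[:,0]+[x,y];print([(p.tolist(),ray(c,p,12)[:2].round().tolist()) for p in q])
E
```

```text
scene
[([227, 165], [364.0, -136.0]), ([255, 152], [286.0, -37.0]), ([342, 159], [342.0, 272.0]), ([378, 244], [752.0, 295.0]), ([229, 254], [776.0, -116.0])]
side
46 [338.3 175.2] [ 367.5 -320.    20. ]
6 [339.  189.5] [ 342.  -246.9   20. ]
10 [184.2 209.5] [726.   65.6  20. ]
4 [215.5 209.5] [642.9  21.9  20. ]
3 [212. 214.] [642.1  44.5  20. ]
8 [207.5 220. ] [640.5  73.6  20. ]
13 [174.6 220.6] [723.9 120.4  20. ]
12 [294.1 244.2] [378.2  48.2  20. ]
48 [223.2 255.6] [531.4 176.7  20. ]
15 [287.4 258.1] [374.7 105.1  20. ]
3 [259.7 267. ] [427.1 168.2  20. ]
8 [162.5 268. ] [650.1 288.2  20. ]
3 [255.3 275. ] [425.4 198.1  20. ]
14 [237.4 295.6] [435.9 277.9  20. ]
38 [156.1 308.2] [590.7 400.5  20. ]
[([188, 181], [798.0, -68.0]), ([205, 177], [760.0, -113.0]), ([323, 211], [355.0, -132.0]), ([278, 309], [333.0, 263.0]), ([255, 309], [383.0, 289.0]), ([130, 262], [743.0, 305.0])]
```

View pics/scene1.png

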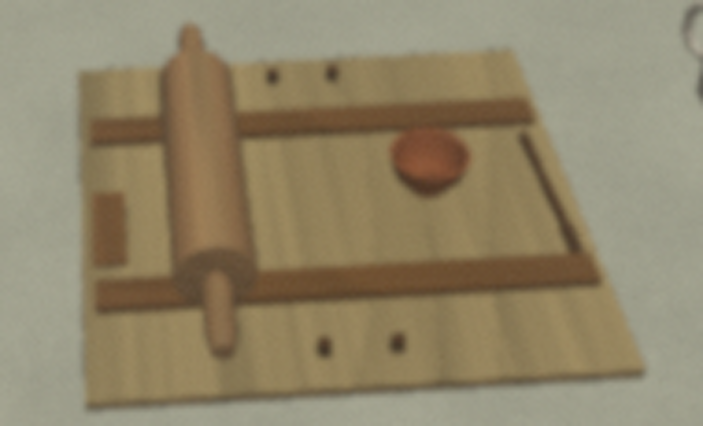

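View pics/side1.png

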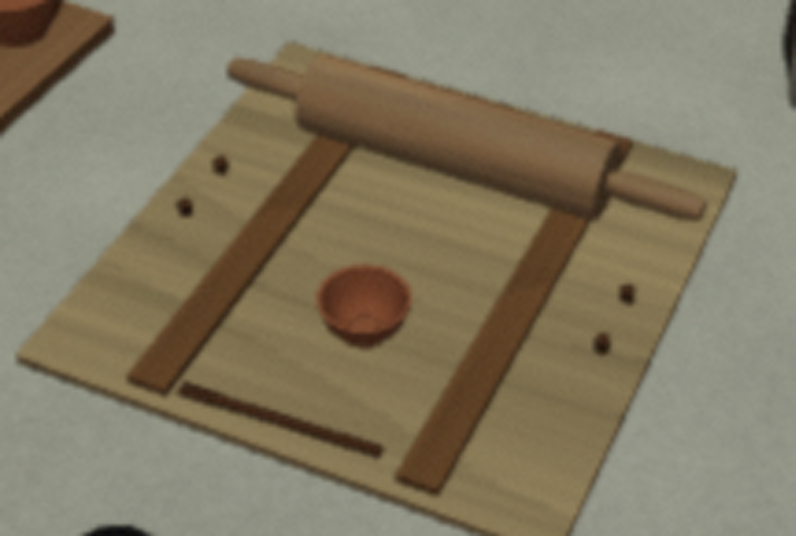

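```bash
python3 - <<'E'
from h import *
C={n:dict(np.load(n+'0.npz')) for n in('scene','side')}
off={'scene':(205,145),'side':(125,165)}
f=lambda n,u,v,z:ray(C[n],np.array([u,v])/3.7+off[n],z)[:2]
pg={'scene':[(324,346),(398,343),(272,76),(332,73)],'side':[(220,165),(185,207),(627,293),(602,343)]}
hd={'scene':[(219,315),(191,40)],'side':[(266,77),(657,196)]}
G=[]
for n in pg:
    p=np.array([f(n,*q,21) for q in pg[n]]);fa,ne=p[:2].mean(0),p[2:].mean(0);c=(fa+ne)/2;y=(fa-ne)/np.linalg.norm(fa-ne);x=np.array([y[1],-y[0]])
    print(n,'pegs',p.round().tolist(),'c',c.round(1),'y',y.round(4),np.linalg.norm(fa-ne).round(1));G.append((c,x,y))
c=(G[0][0]+G[1][0])/2;y=G[0][2]+G[1][2];y/=np.linalg.norm(y);x=np.array([y[1],-y[0]])
print('board',c,x,y)
for n in hd:
    for q in hd[n]:
        p=f(n,*q,53);b=p-c;print(n,'handle',p.round(1),'board',(b@x).round(1),(b@y).round(1))
print('pot',[ (( (p:=f(n,*q,38))-c)@x,(p-c)@y) for n,q in(('scene',(429,153)),('side',(364,297)))])
E
```

```text
scene pegs [[733.0, 60.0], [731.0, 116.0], [386.0, 43.0], [383.0, 99.0]] c [558.2  79.4] y [0.9988 0.0483] 347.7
side pegs [[724.0, 67.0], [721.0, 122.0], [377.0, 49.0], [374.0, 104.0]] c [549.2  85.4] y [0.9987 0.0507] 347.8
board [553.71383271  82.42151099] [ 0.04951919 -0.99877317] [0.99877317 0.04951919]
scene handle [729.4 -19. ] board 110.0 170.4
scene handle [370.9 -32. ] board 105.3 -188.2
side handle [729.3 -15.7] board 106.7 170.5
side handle [386.  -28.7] board 102.6 -173.0
pot [(np.float64(-86.36798393798031), np.float64(-23.727908179593644)), (np.float64(-76.1730486830277), np.float64(-9.116093808537297))]
```

Both views give the pin about 106 mm right of the middle, with the pegs spaced as they should be. I'll move above the pin with the fingers shut and their closing line along board x.

```bash
python3 -m jog '[[30,38,0,0,0,-0.11,0],[30,38,0,0,0,-0.108,0],[30,38,0,0,0,0,0],[30,38,0,0,0,0,0],[30,38,0,0,0,0,0],[30,38,0,0,0,0,0],[30,38,0,0,0,0,0],[30,38,0,0,0,0,0],[30,38,0,0,0,0,0],[30,38,0,0,0,0,0]]' 30; python3 -m jog '[[27,38,-22,0,0,0,0],[27,38,-22,0,0,0,0],[27,38,-22,0,0,0,0],[26,28,-22,0,0,0,0],[0,0,-20,0,0,0,0],[0,0,0,0,0,0,0]]'
python3 - <<'E'
from cell import manip
import cv2,numpy as np
o=manip.observe();print(o['clock'],o['tool_pos'],o['tool_rot'],o['ft_force'])
n='side';c=manip.capture(n);np.savez('side2.npz',**c)
a=cv2.resize(c['pixels'][120:260,150:350,::-1],None,fx=3.9,fy=3.9,interpolation=cv2.INTER_CUBIC)
cv2.imwrite('pics/side2.png',a)
E
```

```text
clock: 1.35
tool_pos: [452.7, -173.0, 231.0]
tool_rot: [1.0, 0.025, -0.0, -0.0]
ft_force: [0.1, -0.5, -0.6]
opening: -0.1
gripper_force: 0.0
clock: 2.1
tool_pos: [557.4, -31.7, 121.0]
tool_rot: [1.0, 0.025, -0.002, -0.001]
ft_force: [-0.3, -0.4, 0.1]
opening: -0.2
gripper_force: 0.0
2.1 [557.40544324 -31.65416327 121.00503165] [ 9.99677375e-01  2.52702460e-02 -2.45898783e-03 -7.16691365e-04] [-0.3327698  -0.44066352  0.11351681]
```

View pics/side2.png

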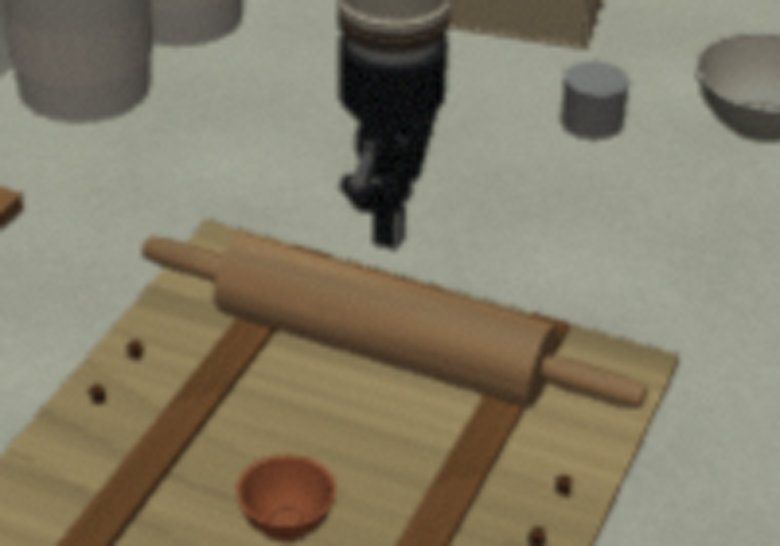

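The tip sits about 35 mm above the barrel's mid-length, with its image at crop (388,243), and the barrel spans crop (225,240)–(550,370). I'll lower it until it touches.

```bash
python3 - <<'E'
from h import *
c=dict(np.load('side2.npz'));print(proj(c,[557.4,-31.65,121]))
E
python3 -m jog '[[0,0,-15,0,0,0,0],[0,0,-13,0,0,0,0],[0,0,-4,0,0,0,0],[0,0,0,0,0,0,0]]'; python3 -m jog '[[0,0,-2,0,0,0,0],[0,0,0,0,0,0,0]]';python3 -m jog '[[0,0,-1.5,0,0,0,0],[0,0,0,0,0,0,0]]'
```

```text
[249.62981907 181.34829073]
clock: 2.65
tool_pos: [558.8, -32.5, 90.9]
tool_rot: [1.0, 0.025, -0.0, -0.0]
ft_force: [0.5, -0.0, -0.5]
opening: -0.6
gripper_force: 0.0
clock: 2.9
tool_pos: [559.3, -32.5, 89.5]
tool_rot: [1.0, 0.025, 0.0, 0.0]
ft_force: [-0.6, 0.3, 0.1]
opening: -0.2
gripper_force: 0.0
clock: 3.15
tool_pos: [559.1, -32.5, 87.8]
tool_rot: [1.0, 0.025, -0.0, -0.0]
ft_force: [0.6, 0.1, 0.1]
opening: 0.1
gripper_force: 0.0
```

```bash
python3 -m jog '[[0,0,-1.5,0,0,0,0],[0,0,0,0,0,0,0]]';python3 -m jog '[[0,0,-1,0,0,0,0],[0,0,0,0,0,0,0]]'
```

```text
clock: 3.4
tool_pos: [559.0, -32.5, 86.1]
tool_rot: [1.0, 0.025, -0.0, -0.0]
ft_force: [0.8, 0.3, -0.6]
opening: 0.1
gripper_force: 0.0
clock: 3.65
tool_pos: [559.2, -32.6, 85.9]
tool_rot: [1.0, 0.025, -0.0, 0.0]
ft_force: [-2.6, -0.9, 5.7]
opening: -0.4
gripper_force: 2.5
```

```bash
python3 -m jog '[[0,0,-0.7,0,0,0,0],[-0.2,4,0,0,0,0,0],[-0.3,6,0,0,0,0,0],[-0.3,6,0,0,0,0,0],[-0.2,4,0,0,0,0,0],[0,0,0,0,0,0,0]]'
python3 - <<'E'
from cell import manip
import cv2,numpy as np
c=manip.capture('side');np.savez('side3.npz',**c)
cv2.imwrite('pics/side3.png',cv2.resize(c['pixels'][160:260,150:350,::-1],None,fx=3.9,fy=3.9,interpolation=cv2.INTER_CUBIC))
E
```

```text
clock: 4.4
tool_pos: [558.5, -12.4, 85.9]
tool_rot: [1.0, 0.025, 0.0, 0.0]
ft_force: [-4.0, 0.2, 8.1]
opening: -0.3
gripper_force: 4.3
```

View pics/side3.png

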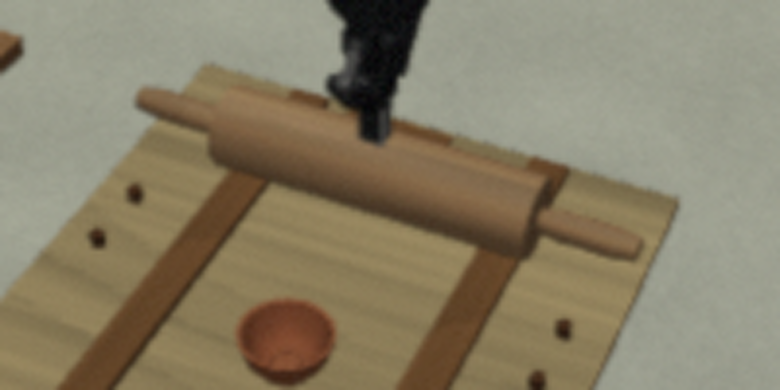

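It rolls without slipping: the pin moved about 10 mm for a 20 mm tip stroke. The far handle end is now near crop (140,97) and the near one near (640,247). I'll finish this stroke, then lift, step back and repeat.

```bash
python3 -m jog '[[-0.2,4,0,0,0,0,0],[-0.3,6,0,0,0,0,0],[-0.3,6,0,0,0,0,0],[0,0,0,0,0,0,0],[0,0,8,0,0,0,0],[0.9,-18,0,0,0,0,0],[0,0,0,0,0,0,0],[0,0,-5,0,0,0,0],[0,0,-3,0,0,0,0],[0,0,0,0,0,0,0]]'
python3 -m jog '[[-0.2,4,0,0,0,0,0],[-0.4,8,0,0,0,0,0],[-0.4,8,0,0,0,0,0],[-0.4,8,0,0,0,0,0],[-0.3,6,0,0,0,0,0],[-0.1,2,0,0,0,0,0],[0,0,0,0,0,0,0]]'
```

```text
clock: 5.7
tool_pos: [558.1, -14.7, 85.8]
tool_rot: [1.0, 0.025, -0.001, 0.0]
ft_force: [-4.9, -0.4, 11.2]
opening: 0.1
gripper_force: 5.8
clock: 6.58
tool_pos: [556.7, 22.0, 85.2]
tool_rot: [1.0, 0.025, 0.0, -0.0]
ft_force: [-2.1, -0.5, 6.1]
opening: 0.2
gripper_force: 3.1
```

```bash
python3 -m jog '[[0,0,8,0,0,0,0],[0.9,-18,0,0,0,0,0],[0,0,0,0,0,0,0]]'
python3 - <<'E'
from cell import manip
import cv2,numpy as np
L=[]
for n,(x,y) in(('side',(145,165)),('scene',(205,148))):
    c=manip.capture(n);np.savez(n+'4.npz',**c)
    L.append(cv2.resize(c['pixels'][y:y+100,x:x+195,::-1],None,fx=4,fy=3,interpolation=cv2.INTER_CUBIC))
cv2.imwrite('pics/b4.png',np.vstack(L))
E
```

```text
clock: 6.95
tool_pos: [557.4, 2.0, 92.4]
tool_rot: [1.0, 0.024, -0.0, 0.0]
ft_force: [0.0, -0.3, 0.2]
opening: 0.3
gripper_force: 0.0
```

View pics/b4.png

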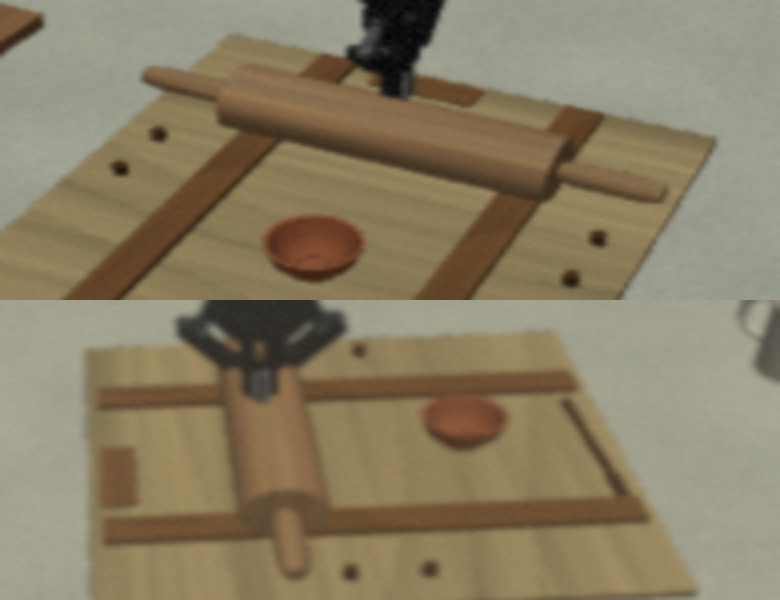

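The pin has rolled further in. In the side half the handle mids are about (181,81) and (612,181); in the scene half the far one is about (291,540), with pegs at (350,573) and (430,569).

```bash
cat >> h.py <<'E'
Bx=np.array([.0495,-.9988]);By=np.array([.9988,.0495])
CC={'side':np.array([549.2,85.4]),'scene':np.array([558.2,79.4])}
def meas(c,n,uv):
    p=ray(c,uv,53)[:2];b=p-CC[n];return p.round(1),(b@Bx).round(1),(b@By).round(1)
E
python3 - <<'E'
from h import *
for n,u,v in(('side',181,81),('side',612,181),('scene',291,240)):
    o={'side':(145,165),'scene':(205,148)}[n];print(n,*meas(dict(np.load(n+'4.npz')),n,(u/4+o[0],v/3+o[1])))
E
```

```text
side [731.1  19.8] 74.5 178.4
side [386.3   6.2] 71.0 -166.7
scene [722.3  18.5] 68.9 160.9
```

```bash
python3 -m jog '[[-0.1,3,-5,0,0,0,0],[0,0,-3,0,0,0,0],[0,0,0,0,0,0,0],[-0.2,4,0,0,0,0,0],[-0.4,8,0,0,0,0,0],[-0.4,8,0,0,0,0,0],[-0.4,8,0,0,0,0,0],[-0.2,4,0,0,0,0,0],[0,0,0,0,0,0,0]]'
python3 -m jog '[[0,0,8,0,0,0,0],[0.8,-16,0,0,0,0,0],[0,0,0,0,0,0,0],[0,0,-5,0,0,0,0],[0,0,-3,0,0,0,0],[0,0,0,0,0,0,0]]'
python3 -m jog '[[-0.2,4,0,0,0,0,0],[-0.4,8,0,0,0,0,0],[-0.4,8,0,0,0,0,0],[-0.4,8,0,0,0,0,0],[-0.2,4,0,0,0,0,0],[0,0,0,0,0,0,0]]'
python3 -m jog '[[0,0,8,0,0,0,0],[0.8,-16,0,0,0,0,0],[0,0,0,0,0,0,0]]'
python3 - <<'E'
from cell import manip
import cv2,numpy as np
L=[]
for n,(x,y) in(('side',(145,165)),('scene',(205,148))):
    c=manip.capture(n);np.savez(n+'5.npz',**c)
    L.append(cv2.resize(c['pixels'][y:y+100,x:x+195,::-1],None,fx=4,fy=3,interpolation=cv2.INTER_CUBIC))
cv2.imwrite('pics/b5.png',np.vstack(L))
E
```

```text
clock: 8.18
tool_pos: [555.9, 39.0, 85.0]
tool_rot: [1.0, 0.025, 0.0, -0.0]
ft_force: [-1.3, -0.0, 6.1]
opening: 0.4
gripper_force: 2.9
clock: 8.93
tool_pos: [556.3, 22.4, 85.8]
tool_rot: [1.0, 0.025, -0.001, 0.0]
ft_force: [-5.1, 0.7, 11.6]
opening: -0.3
gripper_force: 6.0
clock: 9.68
tool_pos: [555.1, 55.0, 85.1]
tool_rot: [1.0, 0.025, 0.0, -0.0]
ft_force: [-1.2, 0.7, 5.6]
opening: -0.1
gripper_force: 3.0
clock: 10.05
tool_pos: [555.6, 37.1, 92.4]
tool_rot: [1.0, 0.024, -0.0, 0.0]
ft_force: [0.7, 1.0, 1.3]
opening: 0.1
gripper_force: 0.0
```

View pics/b5.png

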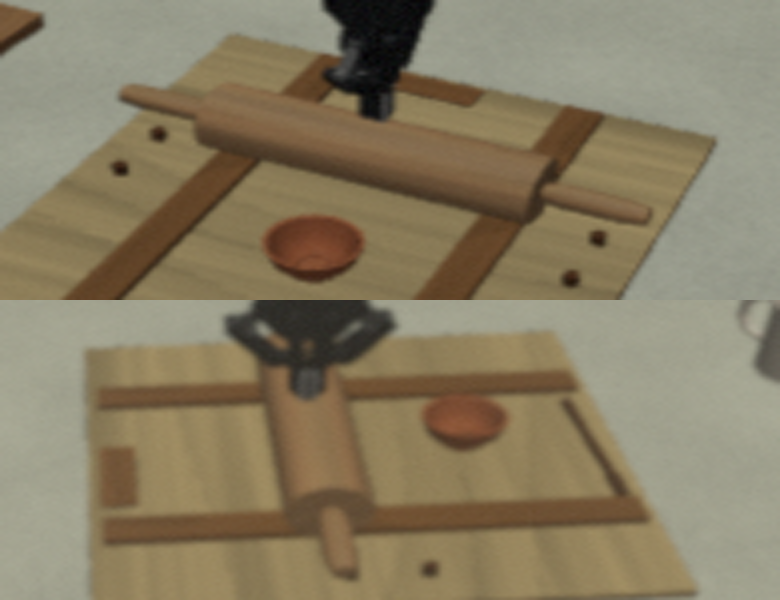

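The pin lies about 40 mm from the middle. In the side half the handle mids are about (159,101) and (597,202); in the scene half the far one is about (339,542).

```bash
python3 - <<'E'
from h import *
for n,u,v in(('side',159,101),('side',597,202),('scene',339,242)):
    o={'side':(145,165),'scene':(205,148)}[n];print(n,*meas(dict(np.load(n+'5.npz')),n,(u/4+o[0],v/3+o[1])))
E
```

```text
side [728.6  54.4] 39.8 177.7
side [385.   37.4] 39.8 -166.3
scene [725.8  51.2] 36.4 166.0
```

```bash
python3 -m jog '[[0,0,-5,0,0,0,0],[0,0,-3,0,0,0,0],[0,0,0,0,0,0,0],[-0.2,4,0,0,0,0,0],[-0.4,8,0,0,0,0,0],[-0.4,8,0,0,0,0,0],[-0.4,8,0,0,0,0,0],[-0.2,4,0,0,0,0,0],[0,0,0,0,0,0,0]]'
python3 -m jog '[[0,0,8,0,0,0,0],[0.8,-16,0,0,0,0,0],[0,0,0,0,0,0,0],[0,0,-5,0,0,0,0],[0,0,-3,0,0,0,0],[0,0,0,0,0,0,0]]'
python3 -m jog '[[-0.2,4,0,0,0,0,0],[-0.4,8,0,0,0,0,0],[-0.4,8,0,0,0,0,0],[-0.4,8,0,0,0,0,0],[-0.2,4,0,0,0,0,0],[0,0,0,0,0,0,0]]'
python3 -m jog '[[0,0,8,0,0,0,0],[0.8,-16,0,0,0,0,0],[0,0,0,0,0,0,0]]'
python3 - <<'E'
from cell import manip
import cv2,numpy as np
L=[]
for n,(x,y) in(('side',(145,165)),('scene',(205,148))):
    c=manip.capture(n);np.savez(n+'6.npz',**c)
    L.append(cv2.resize(c['pixels'][y:y+100,x:x+195,::-1],None,fx=4,fy=3,interpolation=cv2.INTER_CUBIC))
cv2.imwrite('pics/b6.png',np.vstack(L))
E
```

```text
clock: 11.28
tool_pos: [554.4, 71.0, 85.2]
tool_rot: [1.0, 0.025, 0.0, -0.0]
ft_force: [-1.0, 1.1, 6.6]
opening: 0.0
gripper_force: 3.0
clock: 12.02
tool_pos: [554.7, 54.5, 85.8]
tool_rot: [1.0, 0.025, -0.001, 0.0]
ft_force: [-6.0, -0.8, 11.3]
opening: -0.0
gripper_force: 6.1
clock: 12.78
tool_pos: [553.5, 87.1, 85.2]
tool_rot: [1.0, 0.025, 0.0, -0.0]
ft_force: [-1.2, 0.9, 6.2]
opening: 0.2
gripper_force: 3.0
clock: 13.15
tool_pos: [554.0, 69.1, 92.4]
tool_rot: [1.0, 0.024, -0.0, 0.0]
ft_force: [0.1, 0.4, 0.4]
opening: 0.1
gripper_force: 0.0
```

View pics/b6.png

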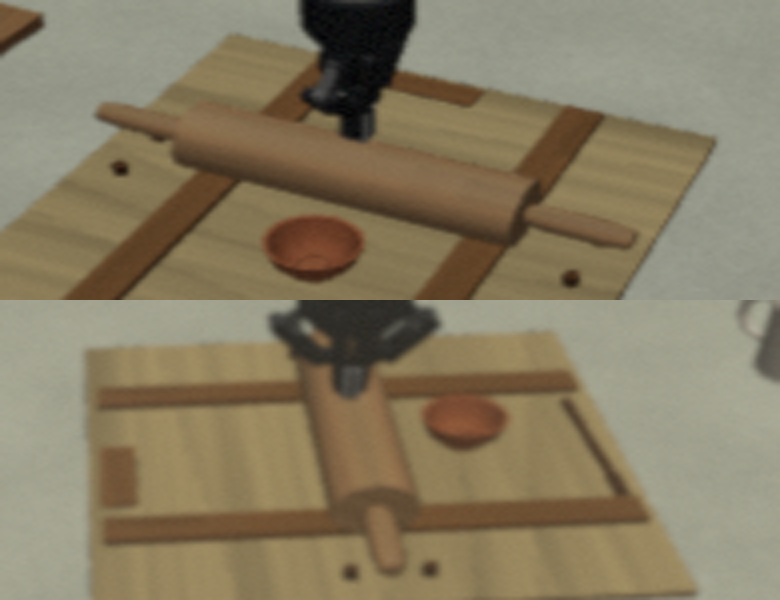

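The far handle is coming over its pegs: its scene-half mid is near (385,540), with pegs at (350,573) and (430,569). The side-half handle mids are about (137,122) and (580,225).

```bash
python3 - <<'E'
from h import *
for n,u,v in(('side',137,122),('side',580,225),('scene',385,240)):
    o={'side':(145,165),'scene':(205,148)}[n];print(n,*meas(dict(np.load(n+'6.npz')),n,(u/4+o[0],v/3+o[1])))
E
```

```text
side [725.4  89.1] 5.1 176.2
side [384.1  70.5] 6.7 -165.6
scene [724.2  83. ] 4.6 166.0
```

```bash
python3 -m jog '[[-0.2,3,-5,0,0,0,0],[0,0,-3,0,0,0,0],[0,0,0,0,0,0,0],[-0.2,4,0,0,0,0,0],[-0.2,4,0,0,0,0,0],[-0.2,4,0,0,0,0,0],[0,0,0,0,0,0,0],[0,0,0,0,0,0,0]]'
python3 -m jog '[[0,0,4,0,0,0,0],[0,0,15,0,0,0,0],[0,0,40,0,0,0,0],[0,0,40,0,0,0,0],[0,-40,40,0,0,0,0],[-20,-50,0,0,0,0,0],[-20,-50,0,0,0,0,0],[-20,-50,0,0,0,0,0],[-20,-50,0,0,0,0,0],[0,0,0,0,0,0,0]]'
python3 - <<'E'
from cell import manip
import cv2,numpy as np
L=[]
for n,(x,y) in(('side',(145,165)),('scene',(205,148))):
    c=manip.capture(n);np.savez(n+'7.npz',**c)
    L.append(cv2.resize(c['pixels'][y:y+100,x:x+195,::-1],None,fx=4,fy=3,interpolation=cv2.INTER_CUBIC))
cv2.imwrite('pics/b7.png',np.vstack(L))
E
```

```text
clock: 14.25
tool_pos: [553.2, 86.0, 85.8]
tool_rot: [1.0, 0.025, -0.0, 0.0]
ft_force: [-4.7, 0.1, 10.3]
opening: 0.1
gripper_force: 5.4
clock: 15.5
tool_pos: [472.3, -157.4, 224.4]
tool_rot: [1.0, 0.022, 0.0, 0.001]
ft_force: [-0.2, 0.2, 0.3]
opening: 0.3
gripper_force: 0.0
```

View pics/b7.png

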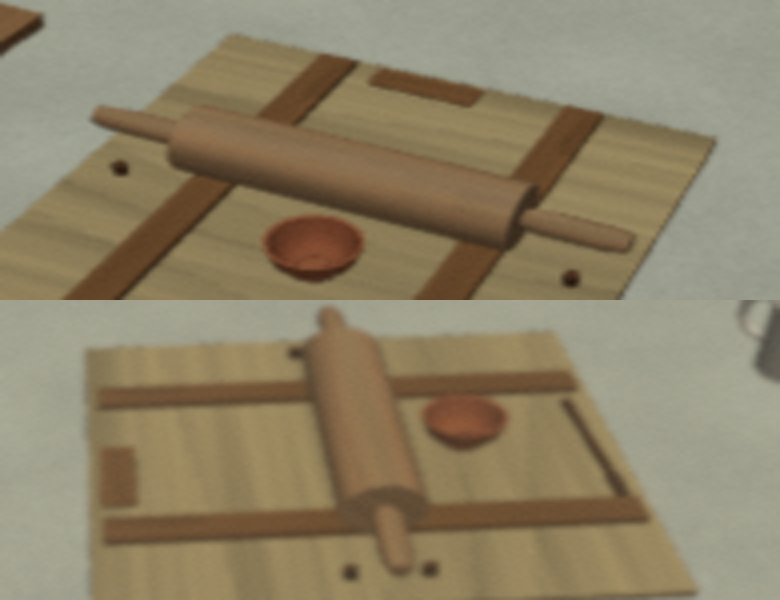

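The arm is clear and the other objects look unmoved. In the side half the handle mids are about (133,126) and (577,230); in the scene half about (393,538) and (332,320).

```bash
python3 - <<'E'
from h import *
for n,u,v in(('side',133,126),('side',577,230),('scene',393,238),('scene',332,20)):
    o={'side':(145,165),'scene':(205,148)}[n];print(n,*meas(dict(np.load(n+'7.npz')),n,(u/4+o[0],v/3+o[1])))
# pegs re-measured from these crops
for n,L in(('side',[(120,168),(571,279)]),('scene',[(350,273),(430,269)])):
    c=dict(np.load(n+'7.npz'));o={'side':(145,165),'scene':(205,148)}[n]
    for u,v in L:
        for z in (19,24):
            p=ray(c,(u/4+o[0],v/3+o[1]),z)[:2]-CC[n];print(n,z,(p@Bx).round(1),(p@By).round(1))
E
```

```text
side [724.7  95.4] -1.3 175.8
side [383.5  77.3] -0.1 -165.9
scene [721.8  88.8] -1.2 163.8
scene [367.7  75.8] -5.9 -190.4
side 19 -26.4 175.0
side 24 -30.9 171.8
side 19 -26.8 -173.9
side 24 -31.4 -175.1
scene 19 28.2 173.1
scene 24 29.1 177.8
scene 19 -28.1 172.4
scene 24 -26.8 177.2
```

```bash
python3 -c "
from cell import manip
print(manip.sign_off())"
```

```text
the job is handed in; nothing more can be done
None
```

I rolled the pin along the strips to the middle of the board by pushing only on its top, and let go. By my measurements each handle lies in its peg gap (about 1 mm off centre at the far end, 0 to 6 mm at the near end, against 10 mm allowed); the pot, rib and knife look unmoved, and I handed the job in just after 15.5 s.

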